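# Seal the label-roll box: lid on, four clips snapped down

### The job

The clear plastic box with the roll of labels in it has been left open, and the labels must be kept dry: lift the blue lid by its grip bar and set it squarely down on the box so that it lies flat on the rim, with its clips still open. Then flip each of the four side clips down and squeeze it home until it snaps under its catch rib, so that all four are locked flat against the sides. The box is light and slides easily: leave it standing about where it is, and do not knock over or push away the mug, the glue stick or the small carton.

Things in the scene. Friction and masses are not known exactly. Their poses are not given: they have to be found in the camera images.
- box: clear plastic box with a white label roll standing snugly in it, loose, 160 (its x) x 120 (its y) x 104 mm high, walls 4 mm, inside 152 x 112 mm, open at the top; origin at the centre of its underside, z up. Box, roll and lid weigh about 0.65 kg together: a one-sided push of 3 to 5 N already slides it.
- box_rim (a point): centre of the box's mouth, at rim height (104 mm over its origin), axes as the box. Outside on each of the four sides, centred, a rounded catch rib 46 mm long stands out 10 mm, its axis 26 mm under the rim.
- lid: blue plastic lid, loose, 168 (its x) x 128 (its y) mm without clips; origin at the centre of its underside, z up. A flange 16 mm wide and 6 mm thick (underside 30 mm over the origin) runs round a tub open above: outside 143 x 103 mm at its foot, widening to 149 x 109 mm under the flange. Seated on the box its origin is 74 mm over the box's, centred; it fits either way round (half a turn).
- lid_grip (a point): centre of the top of the grip bar, which stands in the middle of the lid's recess: 50 mm long (lid x), 16 mm thick (lid y), top 34 mm over the lid's origin. The recess floor is 3 mm over the origin and about 136 x 96 mm wide, so fingers round the bar have 40 mm each side. On the bench the lid lies on its tub's floor.
- clip_xp (a joint): dark-grey clip on the lid's +x side, rad: flap 50 mm wide, 44 mm long, hinged at the flange's outer edge. 0 = sticks out level, negative = raised, 1.571 = closed, upright along the box's side. Stays where left. On the seated lid it folds freely to about 1.3; there its sprung hook meets the rib and must be squeezed inward over it (10 to 20 N, clips differ): it snaps in past about 1.45.
- clip_xm (a joint): the same clip on the lid's -x side, rad (0 = straight out, 1.571 = closed and snapped)
- clip_yp (a joint): the same clip on the lid's +y side, rad (0 = straight out, 1.571 = closed and snapped)
- clip_ym (a joint): the same clip on the lid's -y side, rad (0 = straight out, 1.571 = closed and snapped)
- pinch_xp (a point): point of the lid (lid x = +83.5 mm) over the +x clip: flange's top level (36 mm over its origin), midway between the recess wall's inner face and the closed flap's outer face, which are about 27 mm apart; its x points outward, y along the side. A finger coming down 25 to 40 mm outside the hinge axis (3.5 mm outward of this point, 3 mm lower) folds the flap.
- pinch_xm (a point): point of the lid (lid x = -83.5 mm) over the -x clip: flange's top level (36 mm over its origin), midway between the recess wall's inner face and the closed flap's outer face, which are about 27 mm apart; its x points outward, y along the side. Inner finger in the recess (floor 33 mm lower), outer finger outside the flap.
- pinch_yp (a point): point of the lid (lid y = +63.5 mm) over the +y clip: flange's top level (36 mm over its origin), midway between the recess wall's inner face and the closed flap's outer face, which are about 27 mm apart; its x points outward, y along the side. Same as at the other clips.
- pinch_ym (a point): point of the lid (lid y = -63.5 mm) over the -y clip: flange's top level (36 mm over its origin), midway between the recess wall's inner face and the closed flap's outer face, which are about 27 mm apart; its x points outward, y along the side. Same as at the other clips.
- mug_1: orange mug 81 x 113 x 101 mm, a bystander; origin at the centre of its underside
- glue_stick: glue stick, upright, 28 mm diameter, 95 mm high, white and orange, a bystander; origin at the centre of its underside
- carton_s3: small brown carton 55 x 105 x 35 mm, a bystander; origin at the centre of its underside

How it is judged (in metres and radians):
On the way:
1. the lid lies flat on the box's rim, with all four clips still open (z of lid in the frame of box between 0.07 and 0.077 m and horizontal distance between lid and box below 0.006 m and angle between the x axis of lid and the x axis of box, either way round below 0.06 rad and value of joint each of clip_xp, clip_xm, clip_yp, clip_ym below 1 rad), for 0.2 s.
At the end, for the whole second after the job is handed in: The lid lies flat on the box (its origin 70 to 77 mm above the box's, within 6 mm of centred, within 0.06 rad of square), all four clips are snapped down (each joint above 1.48 rad), the box stands upright on the bench, and everything is at rest (z of lid in the frame of box between 0.07 and 0.077 m and horizontal distance between lid and box below 0.006 m and angle between the x axis of lid and the x axis of box, either way round below 0.06 rad and value of joint each of clip_xp, clip_xm, clip_yp, clip_ym above 1.48 rad and angle between box's own z axis and vertical below 0.05 rad and height (world z) of box below 0.008 m and linear speed of each of box, lid below 0.01 m/s); the robot touches nothing.
It fails at once if the box is shoved more than 50 mm from where it stood (distance of box from where it was at the start of the episode above 0.05 m).
It fails at once if the mug is moved more than 30 mm or tipped (distance of mug_1 from where it was at the start of the episode above 0.03 m or angle between mug_1's own z axis and vertical above 0.4 rad).
It fails at once if the glue stick is moved more than 30 mm or tipped (distance of glue_stick from where it was at the start of the episode above 0.03 m or angle between glue_stick's own z axis and vertical above 0.4 rad).
It fails at once if the small carton is moved more than 30 mm (distance of carton_s3 from where it was at the start of the episode above 0.03 m).
It also fails if it takes over 69 s, if anything falls off the work surface, if the arm or the gripper's body presses on something with over 40 N, if the wrist force passes 120 N, or if a joint passes its speed limit or range.

### The arm

A 6-joint arm with a two-finger parallel gripper is mounted at the origin on the work surface; the furniture and walls round the work are solid. World frame = base frame: x ahead of the robot, y to its left, z up, the work surface at z = 0. Lengths are in m, angles in degrees, forces in N, time in s.
With the tool pointing down it reaches from about 0.225 to 0.875 m from the base axis. Payload 3.4 kg.
Tool frame: the origin (TCP) lies midway between the tips of the shut fingers; the grasp point (between the pads) lies 19 mm behind it; z points along the fingers, y is the line along which they close (so a half turn about z gives the same grasp; the last joint's range is limited). The gripper opens to 85 mm and grips with 20 to 120 N. Pads are 22 mm wide; open, the fingers measure 114 mm over their backs; the gripper's body (76 mm by 85 mm) begins 54 mm behind the grasp point. The pads swing forward as they close: fully open they stand 13 mm farther back than shut.
Start: joints at [37.07, 15.808, 86.224, -0, 77.962, -6.933], TCP at [0.414, 0.399, 0.231] pointing down, gripper open.
Joint ranges: [-165.64, 165.64], [-43.16, 119.46], [12.63, 154.43], [-67.54, 247.53], [6.08, 155.33], [-154.97, 154.97]. Speed limits (degrees/s): [147.25, 147.25, 180, 180, 180, 180].

### API

Orientations are given as [roll, pitch, yaw] about the fixed x, y, z axes, in that order (R = Rz(yaw) Ry(pitch) Rx(roll)).
In Python, from cell import arm gives the robot as it stands.
- The arm moves only by the tool servo_tool, never from a script. Its argument "deltas" is a list of rows, each a list of 7 numbers: the shift along the world's x, y, z in units of 25 mm (1.0 is 25 mm), then the turn, a rotation vector about the world's x, y, z in units of 6 degrees (1.0 is 6 degrees), then the finger opening in mm, from 0 to 85.4. In form: [[tx, ty, tz, wx, wy, wz, fingers], ...]. A call has exactly 8 rows; each row shifts and turns the commanded pose from where the row before left it; what a row does not reach is not made up. A row lasts 1/10 s, in which the tool goes at most 50 mm and 8.59 degrees, less where a joint would pass 70% of its speed; a pose out of reach is approached as far as the arm can. A call is refused whole if a number of a shift passes 1 or a number of a turn 1, either way. A call with a gripper value outside its range is refused whole. The fingers move at their own pace and stop on an object; the grip force is fixed at half the most. Time passes only in rows, so rows that do not move let the fingers close, or fill a call up. It gives the time, the measured TCP pose, the force, the opening and the grip force at its end, in the units of the state.
- arm.get_obs(): the state, without advancing time (a new reading comes with each control period).
- arm.grab_frame(name): name is "scene" or "top"; returns (picture, depth): 420x560x3 uint8, blue, green, red; 420x560 float32, m along the optical axis (not along the pixel's ray), 0 where there is no reading.
- arm.get_calibration(name): a dict with "camera_matrix" (3x3 intrinsics, pixels), "T" (4x4, takes a point from camera to world coordinates). Camera axes: x right, y down, z forward; pixel columns grow to the right and rows downward; lengths in m; the calibration is good to about 2 mm. A picture is of the moment at which its call begins. get_calibration takes no time and is no camera call.
- arm.sign_off(): hands the job in; it is judged then, once.
The state is a dict: "time_s": time; "joint_pos": joint angles; "dq": joint speeds; "joint_efforts": joint torques, N m; "position": TCP position; "eef_rot": TCP orientation; "ft_force": force on the tool from outside, world axes, zero at the start; "wrist_torque": the same for the moment, N m; "gripper_width": opening from 0.0 (shut) to 1.0 (fully open); "finger_force": force on a finger pad.
Only numpy, scipy, OpenCV 4.12 (cv2) and the standard library are available. Lean on these libraries where they do the work, as an engineer would, in place of code of your own. Each camera call takes 0.05 s, during which the arm holds its last target. There are 200 camera calls.

## Working session

There is one attempt and no reset: what is moved stays moved. The work goes in short steps, Python scripts to look and compute and a tool call to move; the robot and the scene stay as the last step left them, time stands still between calls to the robot, and variables do not carry over. Pictures are saved under pics/ and viewed, at most 10 in all, crops included, and the job is handed in when it is done.

Besides the shell and the picture viewer there is one more tool, called after "Emit:" by a JSON object that holds its "api" and its "payload", one argument or row to a line. servo_tool: Moves the arm, as the interface text tells. Its arguments: {"type":"object","properties":{"deltas":{"type":"array","items":{"type":"array","items":{"type":"number"}}}},"required":["deltas"]}

```bash
ls; mkdir -p pics; cat > h.py <<'E'
import numpy as np, cv2
from cell import arm
def cloud(name):
    im,d=arm.grab_frame(name); c=arm.get_calibration(name); K=np.array(c["camera_matrix"]);T=np.array(c["T"])
    v,u=np.mgrid[:420,:560]
    P=np.stack([(u-K[0,2])*d/K[0,0],(v-K[1,2])*d/K[1,1],d],-1)@T[:3,:3].T+T[:3,3]
    P[d<=0]=np.nan
    return im,d,P
E
python3 - <<'E'
from h import *
for n in ("scene","top"):
    im,d,P=cloud(n); cv2.imwrite(f"pics/{n}0.png",im); np.save(f"{n}0.npy",P)
    c=arm.get_calibration(n); print(n,np.round(c["T"],3).tolist(),np.round(c["camera_matrix"],1).tolist())
print(arm.get_obs())
E
```

```text
pics
scene [[0.878, -0.238, 0.415, -0.138], [-0.477, -0.474, 0.74, -1.415], [0.021, -0.848, -0.53, 0.937], [0.0, 0.0, 0.0, 1.0]] [[520.5, 0.0, 275.7], [0.0, 520.5, 205.1], [0.0, 0.0, 1.0]]
top [[0.008, -0.991, 0.136, 0.33], [-1.0, -0.01, -0.017, -0.224], [0.018, -0.136, -0.991, 1.382], [0.0, 0.0, 0.0, 1.0]] [[478.8, 0.0, 280.5], [0.0, 478.8, 210.4], [0.0, 0.0, 1.0]]
{'time_s': 0.1, 'joint_pos': array([ 3.70702927e+01,  1.58455526e+01,  8.62888749e+01, -2.10620600e-03,
        7.79637672e+01, -6.93329942e+00]), 'dq': array([ 0.0527839 , -0.12270026, -0.27683725,  0.00541015, -0.04078917,
        0.13242609]), 'joint_efforts': array([ 2.20521215e-03, -4.17697477e+01, -2.46405172e+01, -2.32053180e-04,
        5.78458625e-03,  7.66226037e-06]), 'position': array([0.41321983, 0.3991413 , 0.23050444]), 'eef_rot': array([-1.79902275e+02, -9.80936436e-03,  1.34004025e+02]), 'ft_force': array([-0.79472517, -0.33678645,  0.90300864]), 'wrist_torque': array([-0.030065  , -0.02629452,  0.01902182]), 'finger_force': 0.0, 'gripper_width': 1.0023506239747855}
```

View pics/scene0.png

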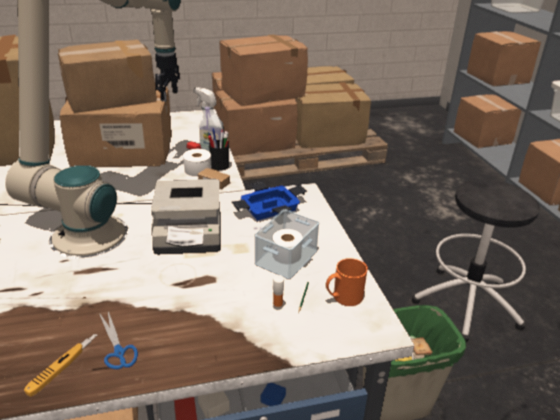

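View pics/top0.png

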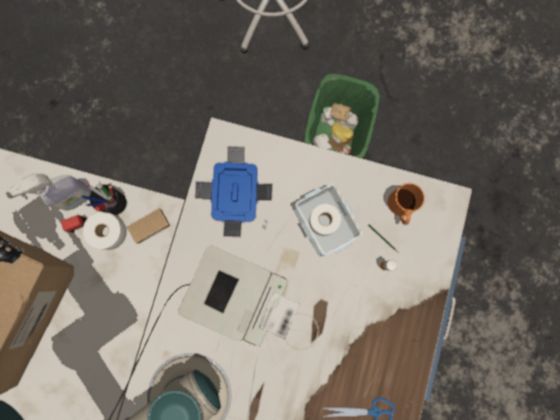

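The scene view shows the lid at about (270,202) and the box at about (287,243). In the top view the lid is at (235,192) with its clips out, the box at (327,219), mug at (405,200), glue stick at (390,265), carton at (148,226), and scale/printer at (235,290).

```bash
python3 - <<'E'
from h import *
im=cv2.imread("pics/top0.png"); P=np.load("top0.npy"); 
hsv=cv2.cvtColor(im,cv2.COLOR_BGR2HSV)
m=cv2.inRange(hsv,(105,120,40),(130,255,255)); m[:, :190]=0; m[:,280:]=0; m[250:]=0
m[:130]=0
q=P[m>0]; print("blue n",len(q),"z pct",np.nanpercentile(q[:,2],[1,10,50,90,99]).round(4))
f=q[np.abs(q[:,2]-.036)<.008]; print(len(f))
def rect(xy,l):
    r=cv2.minAreaRect((xy*1000).astype(np.float32)); print(l,r)
rect(f[:,:2],"lid flange")
# ray cast contour to plane z=.036
c=arm.get_calibration("top");K=np.array(c["camera_matrix"]);T=np.array(c["T"])
def ray(uv,z):
    d=np.c_[(uv[:,0]-K[0,2])/K[0,0],(uv[:,1]-K[1,2])/K[1,1],np.ones(len(uv))]@T[:3,:3].T
    return T[:3,3]+d*((z-T[2,3])/d[:,2])[:,None]
cn=max(cv2.findContours(m,cv2.RETR_EXTERNAL,cv2.CHAIN_APPROX_NONE)[0],key=cv2.contourArea)[:,0].astype(float)
rect(ray(cn,.036)[:,:2],"lid ray")
b=P[170:270,280:375]
b2=b.reshape(-1,3); print("box z hist",np.histogram(b2[:,2][np.isfinite(b2[:,2])],bins=np.arange(-.01,.13,.01)))
s=b2[(b2[:,2]>.092)&(b2[:,2]<.115)]; print(len(s)); rect(s[:,:2],"rim top")
for n in("top","scene"):
    Q=np.load(n+"0.npy"); A=Q.reshape(-1,3)
    for l,(x0,x1,y0,y1) in dict(mug=(.3,.6,-.6,-.42),glue=(.15,.35,-.55,-.4),box=(.2,.5,-.42,-.18),lid=(.25,.5,-.18,.0),printer=(.0,.3,-.3,.1)).items():
        k=A[(A[:,0]>x0)&(A[:,0]<x1)&(A[:,1]>y0)&(A[:,1]<y1)&(A[:,2]>.015)&(A[:,2]<.2)]
        if len(k): print(n,l,len(k),k.min(0).round(3),k.max(0).round(3),np.median(k,0).round(3))
cv2.imwrite("pics/crop0.png",cv2.resize(im[130:310,180:420],None,fx=3.3,fy=3.3,interpolation=cv2.INTER_CUBIC))
E
```

```text
blue n 2451 z pct [-0.0017  0.0015  0.0084  0.0392  0.043 ]
1054
lid flange ((567.7335815429688, -113.70173645019531), (128.1294708251953, 168.04393005371094), 87.73567962646484)
lid ray ((567.772216796875, -113.56417846679688), (128.16738891601562, 167.63710021972656), 87.8857192993164)
box z hist (array([2280, 5187,  130,   89,   90,   80,   91,  483,  322,  197,   80,
        419,    8,    0]), array([-0.01,  0.  ,  0.01,  0.02,  0.03,  0.04,  0.05,  0.06,  0.07,
        0.08,  0.09,  0.1 ,  0.11,  0.12,  0.13]))
488
rim top ((482.2221374511719, -374.15185546875), (164.75523376464844, 125.91738891601562), 28.761489868164062)
top mug 1003 [ 0.348 -0.6    0.015] [ 0.586 -0.42   0.111] [ 0.503 -0.557  0.077]
top glue 9 [ 0.348 -0.545  0.019] [ 0.349 -0.539  0.098] [ 0.348 -0.542  0.075]
top box 2712 [ 0.2   -0.42   0.015] [ 0.5  -0.18  0.13] [ 0.298 -0.244  0.074]
top lid 3886 [ 0.25  -0.18   0.029] [ 0.5   -0.     0.134] [ 0.324 -0.098  0.124]
top printer 6876 [ 0.    -0.298  0.015] [0.3 0.1 0.2] [ 0.219 -0.1    0.123]
scene mug 1834 [ 0.345 -0.6    0.015] [ 0.586 -0.42   0.108] [ 0.468 -0.466  0.07 ]
scene glue 39 [ 0.345 -0.55   0.016] [ 0.35  -0.541  0.096] [ 0.348 -0.546  0.054]
scene box 2759 [ 0.2   -0.42   0.015] [ 0.5   -0.18   0.127] [ 0.314 -0.262  0.073]
scene lid 1744 [ 0.25  -0.18   0.016] [ 0.5  -0.    0.13] [ 0.326 -0.114  0.122]
scene printer 5024 [ 0.    -0.299  0.015] [0.3   0.027 0.2  ] [ 0.202 -0.125  0.1  ]
```

View pics/crop0.png

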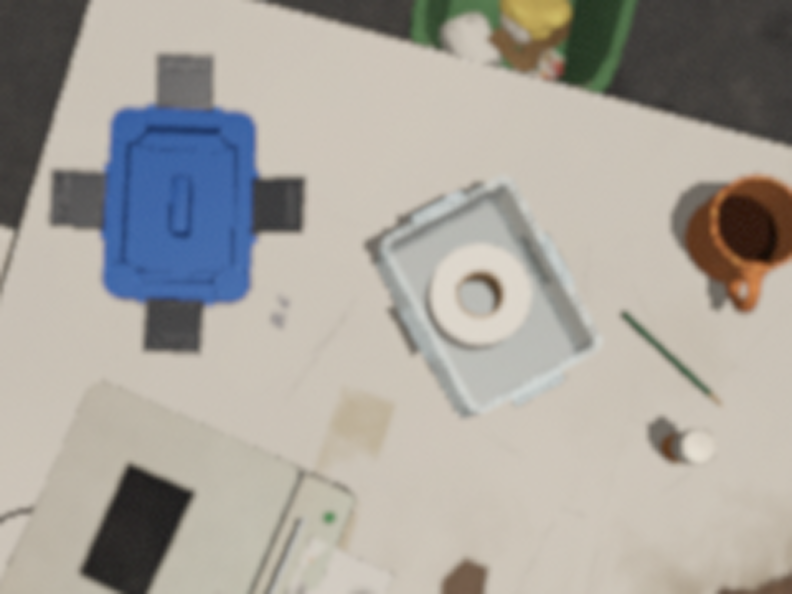

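The crop shows the lid with its clips out level at about (180,205), its long axis nearly along world x. The box rim quad has corners near (378,245), (508,182), (600,340) and (470,412), with long-axis yaw about 29°. The mug is at (755,235) and the glue stick at (690,445). One refinement of the box and bystanders, then I move.

```bash
cat >> h.py <<'E'
def fit(xy,L,W,th0,span=6):
    """robust rectangle: yaw minimising spread of the point-to-edge distance; L x W known"""
    from scipy.optimize import least_squares
    def res(p):
        c,s=np.cos(p[2]),np.sin(p[2]); d=(xy-p[:2])@np.array([[c,-s],[s,c]])
        a=np.abs(d); ax=a[:,0]-L/2; ay=a[:,1]-W/2
        return np.where(np.abs(ax)<np.abs(ay),ax,ay)
    c0=np.array(cv2.minAreaRect((xy*1000).astype(np.float32))[0])/1000
    r=least_squares(res,[*c0,np.radians(th0)],loss="soft_l1",f_scale=.002)
    return np.round([r.x[0],r.x[1],np.degrees(r.x[2])],4),np.sqrt(np.mean(r.fun**2)).round(4)
def box_rim(P,c=(.482,-.374),z=.104,tol=.007,R=.115):
    A=P.reshape(-1,3); A=A[np.isfinite(A[:,2])]
    return A[(np.abs(A[:,2]-z)<tol)&(np.hypot(A[:,0]-c[0],A[:,1]-c[1])<R)]
E
python3 - <<'E'
from h import *
for n in("top","scene"):
    P=np.load(n+"0.npy"); r=box_rim(P); print(n,len(r),r[:,2].mean().round(4),fit(r[:,:2],.156,.116,28.9))
    A=P.reshape(-1,3); A=A[np.isfinite(A[:,2])]
    for l,(x0,x1,y0,y1) in dict(mug=(.42,.62,-.65,-.49),glue=(.3,.42,-.58,-.47)).items():
        k=A[(A[:,0]>x0)&(A[:,0]<x1)&(A[:,1]>y0)&(A[:,1]<y1)&(A[:,2]>.02)&(A[:,2]<.2)]
        if len(k): print(n,l,len(k),k.min(0).round(3),k.max(0).round(3),np.median(k,0).round(3))
    k=A[(A[:,0]>.3)&(A[:,0]<.9)&(A[:,1]>-.3)&(A[:,1]<.2)&(A[:,2]>.02)&(A[:,2]<.06)]
    L=k-[.568,-.114,0]; t=np.radians(-2.2); lx=L[:,0]*np.cos(t)+L[:,1]*np.sin(t); ly=-L[:,0]*np.sin(t)+L[:,1]*np.cos(t)
    for l,s in dict(xp=(lx>.09)&(lx<.14)&(abs(ly)<.02),xm=(lx<-.09)&(lx>-.14)&(abs(ly)<.02),yp=(ly>.07)&(ly<.12)&(abs(lx)<.02),ym=(ly<-.07)&(ly>-.12)&(abs(lx)<.02)).items():
        if s.sum(): print(l,s.sum(),"z",np.percentile(L[s,2],[5,50,95]).round(3))
# lid grip bar check (z~.034)
P=np.load("top0.npy").reshape(-1,3); k=P[(abs(P[:,2]-.036)<.012)&(abs(P[:,0]-.568)<.04)&(abs(P[:,1]+.114)<.025)]
print("bar",len(k),cv2.minAreaRect((k[:,:2]*1000).astype(np.float32)))
E
```

```text
top 451 0.1048 (array([ 0.4833, -0.3742, 28.859 ]), np.float64(0.0018))
top mug 985 [ 0.475 -0.637  0.02 ] [ 0.586 -0.556  0.107] [ 0.545 -0.599  0.051]
top glue 145 [ 0.348 -0.558  0.022] [ 0.375 -0.529  0.103] [ 0.361 -0.538  0.093]
xp 188 z [0.043 0.048 0.054]
xm 204 z [0.041 0.047 0.052]
yp 204 z [0.041 0.045 0.05 ]
ym 182 z [0.044 0.05  0.055]
scene 456 0.1025 (array([ 0.4815, -0.3771, 28.866 ]), np.float64(0.0025))
scene mug 1326 [ 0.472 -0.641  0.02 ] [ 0.586 -0.558  0.104] [ 0.534 -0.605  0.07 ]
scene glue 292 [ 0.345 -0.561  0.021] [ 0.375 -0.529  0.1  ] [ 0.356 -0.555  0.069]
xp 76 z [0.038 0.047 0.051]
xm 89 z [0.039 0.046 0.05 ]
yp 75 z [0.04  0.044 0.049]
ym 54 z [0.046 0.05  0.055]
bar 99 ((567.0006713867188, -114.05680847167969), (16.174989700317383, 50.87062454223633), 87.03657531738281)
```

Emit:
{"api": "servo_tool", "payload": {
  "deltas": [
    [0,-1,0,0,0,-1,60],
    [0,-1,0,0,0,-1,60],
    [0,-1,0,0,0,-1,60],
    [0,-1,0,0,0,-1,60],
    [0,-1,0,0,0,-1,60],
    [0,-1,0,0,0,-1,60],
    [0,-1,0,0,0,-1,60],
    [0,-1,0,0,0,-1,60]
  ]
}}

```text
time_s: 0.9
position: [0.4132, 0.1984, 0.231]
eef_rot: [-180.0, 0.0, 85.8]
ft_force: [0.5, -0.5, 0.7]
gripper_width: 0.704
finger_force: 0.0
```

Emit:
{"api": "servo_tool", "payload": {
  "deltas": [
    [0.5,-1,0,0,0,-1,60],
    [0.5,-1,0,0,0,-1,60],
    [0.5,-1,0,0,0,-1,60],
    [0.5,-1,0,0,0,-1,60],
    [0.5,-1,0,0,0,-1,60],
    [0.5,-1,0,0,0,-1,60],
    [0.5,-1,0,0,0,-1,60],
    [0.5,-1,0,0,0,-1,60]
  ]
}}

```text
time_s: 1.7
position: [0.5137, -0.0016, 0.2309]
eef_rot: [-180.0, 0.0, 37.7]
ft_force: [-0.4, -0.0, 0.5]
gripper_width: 0.702
finger_force: 0.0
```

Emit:
{"api": "servo_tool", "payload": {
  "deltas": [
    [0.31,-0.64,-0.6,0,0,-0.95,60],
    [0.31,-0.64,-0.6,0,0,-0.95,60],
    [0.31,-0.64,-0.6,0,0,-0.95,60],
    [0.31,-0.64,-1,0,0,-0.95,60],
    [0.31,-0.64,-1,0,0,-0.95,60],
    [0.31,-0.64,-1,0,0,-0.95,60],
    [0.29,-0.64,-1,0,0,-0.95,60],
    [0,0,-1,0,0,0,60]
  ]
}}

```text
time_s: 2.5
position: [0.5686, -0.1146, 0.06]
eef_rot: [179.9, -0.1, -2.1]
ft_force: [0.1, -0.5, -0.4]
gripper_width: 0.698
finger_force: 0.0
```

Emit:
{"api": "servo_tool", "payload": {
  "deltas": [
    [0,0,-0.5,0,0,0,60],
    [0,0,-0.5,0,0,0,60],
    [0,0,-0.4,0,0,0,60],
    [0,0,-0.4,0,0,0,60],
    [0,0,-0.24,0,0,0,60],
    [0,0,0,0,0,0,35],
    [0,0,0,0,0,0,20],
    [0,0,0,0,0,0,10]
  ]
}}

```text
time_s: 3.3
position: [0.5679, -0.1128, 0.0109]
eef_rot: [180.0, -0.1, -1.9]
ft_force: [0.3, 0.9, 0.9]
gripper_width: 0.195
finger_force: 0.8
```

Emit:
{"api": "servo_tool", "payload": {
  "deltas": [
    [0,0,0,0,0,0,5],
    [0,0,0,0,0,0,5],
    [0,0,0.4,0,0,0,5],
    [0,0,1,0,0,0,5],
    [0,0,1,0,0,0,5],
    [0,0,1,0,0,0,5],
    [0,0,1,0,0,0,5],
    [0,0,1,0,0,0,5]
  ]
}}

```text
time_s: 4.1
position: [0.5666, -0.1122, 0.1462]
eef_rot: [-180.0, 0.1, -1.9]
ft_force: [0.6, -0.3, -3.1]
gripper_width: 0.18
finger_force: 58.6
```

Emit:
{"api": "servo_tool", "payload": {
  "deltas": [
    [0,0,0.6,0,0,0.9,5],
    [0,-0.3,0.3,0,0,0.9,5],
    [0,-0.3,0,0,0,0.9,5],
    [0,-0.3,0,0,0,0.9,5],
    [0,-0.3,0,0,0,0.9,5],
    [0,0,0,0,0,0.6,5],
    [0,0,0,0,0,0,5],
    [0,0,0,0,0,0,5]
  ]
}}

```text
time_s: 4.9
position: [0.5669, -0.1423, 0.1676]
eef_rot: [-180.0, 0.0, 28.6]
ft_force: [0.1, -0.6, -3.3]
gripper_width: 0.175
finger_force: 58.7
```

```bash
python3 - <<'E'
from h import *
o=arm.get_obs(); print(o["position"],o["eef_rot"],o["gripper_width"],o["finger_force"])
for n in("top","scene"):
    im,d,P=cloud(n); cv2.imwrite(f"pics/{n}1.png",im); np.save(f"{n}1.npy",P)
    hsv=cv2.cvtColor(im,cv2.COLOR_BGR2HSV); m=cv2.inRange(hsv,(105,120,40),(130,255,255))>0
    c=o["position"]; m&=(np.hypot(P[...,0]-c[0],P[...,1]-c[1])<.13)
    q=P[m]; print(n,m.sum(),np.percentile(q[:,2],[2,25,50,75,98]).round(3))
    f=q[abs(q[:,2]-(c[2]+.0255))<.009]; print(len(f),cv2.minAreaRect((f[:,:2]*1000).astype(np.float32)))
    r=box_rim(P); print("box",len(r),fit(r[:,:2],.156,.116,28.9) if len(r)>100 else "")
E
```

```text
[ 0.5669018  -0.14227714  0.16763635] [-1.79953443e+02  3.39932573e-02  2.86216060e+01] 0.17500150617694413 58.66176187992096
top 1374 [0.157 0.161 0.19  0.194 0.237]
707 ((564.43701171875, -143.92198181152344), (163.3964385986328, 127.1941909790039), 27.516563415527344)
box 451 (array([ 0.4834, -0.3741, 28.8033]), np.float64(0.0018))
scene 880 [0.158 0.169 0.187 0.193 0.202]
452 ((564.7308349609375, -144.01524353027344), (177.22760009765625, 135.88011169433594), 30.799739837646484)
box 458 (array([ 0.4815, -0.377 , 28.8035]), np.float64(0.0026))
```

Emit:
{"api": "servo_tool", "payload": {
  "deltas": [
    [-0.33,-0.93,0,0,0,0.04,5],
    [-0.33,-0.93,0,0,0,0,5],
    [-0.33,-0.93,0,0,0,0,5],
    [-0.33,-0.93,0,0,0,0,5],
    [-0.33,-0.93,0,0,0,0,5],
    [-0.33,-0.93,0,0,0,0,5],
    [-0.34,-0.93,0,0,0,0,5],
    [-0.34,-0.93,0,0,0,0,5]
  ]
}}

```text
time_s: 5.8
position: [0.5005, -0.3292, 0.1678]
eef_rot: [-180.0, 0.0, 28.9]
ft_force: [-0.4, -0.2, -3.5]
gripper_width: 0.177
finger_force: 58.8
```

Emit:
{"api": "servo_tool", "payload": {
  "deltas": [
    [-0.34,-0.93,0,0,0,0,5],
    [-0.34,-0.92,0,0,0,0,5],
    [0,0,0,0,0,0,5],
    [0,0,-0.5,0,0,0,5],
    [0,0,-0.5,0,0,0,5],
    [0,0,-0.5,0,0,0,5],
    [0,0,-0.4,0,0,0,5],
    [0,0,0,0,0,0,5]
  ]
}}

```text
time_s: 6.6
position: [0.483, -0.3731, 0.1179]
eef_rot: [-179.7, 0.1, 29.0]
ft_force: [-0.4, -0.0, -3.3]
gripper_width: 0.172
finger_force: 58.9
```

```bash
python3 - <<'E'
from h import *
o=arm.get_obs(); print(o["position"],o["eef_rot"],o["ft_force"])
for n in("top","scene"):
    im,d,P=cloud(n); cv2.imwrite(f"pics/{n}2.png",im)
    hsv=cv2.cvtColor(im,cv2.COLOR_BGR2HSV); m=cv2.inRange(hsv,(105,120,40),(130,255,255))>0
    c=o["position"]; m&=(np.hypot(P[...,0]-c[0],P[...,1]-c[1])<.13)
    q=P[m]; f=q[abs(q[:,2]-(c[2]+.0255))<.009]; print(n,len(f),cv2.minAreaRect((f[:,:2]*1000).astype(np.float32)))
im=cv2.imread("pics/scene2.png"); a=cv2.resize(im[170:320,190:390],None,fx=4,fy=4,interpolation=cv2.INTER_CUBIC); cv2.imwrite("pics/c2.png",a)
E
```

```text
[ 0.4829788  -0.37312998  0.11786107] [-1.79744758e+02  7.60066886e-02  2.89867004e+01] [-0.38646181 -0.03531298 -3.25893104]
top 294 ((452.35198974609375, -352.6448974609375), (190.12515258789062, 103.79297637939453), 57.647525787353516)
scene 643 ((472.9214782714844, -380.379150390625), (193.46986389160156, 134.30018615722656), 28.8355655670166)
```

View pics/c2.png

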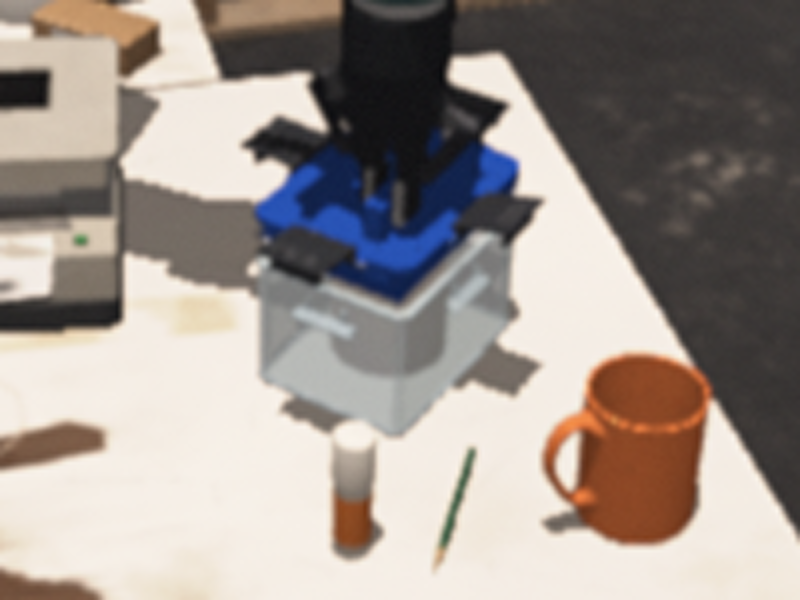

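The crop shows the lid level and square just over the box mouth (front box corner at (400,430), lid corner at (405,270)), with the mug and glue stick clear. I lower it now.

Emit:
{"api": "servo_tool", "payload": {
  "deltas": [
    [0,-0.05,-0.2,0,0,0,5],
    [0,0,-0.2,0,0,0,5],
    [0,0,-0.2,0,0,0,5],
    [0,0,-0.2,0,0,0,5],
    [0,0,-0.2,0,0,0,5],
    [0,0,-0.2,0,0,0,5],
    [0,0,-0.1,0,0,0,5],
    [0,0,0,0,0,0,5]
  ]
}}

```text
time_s: 7.5
position: [0.4837, -0.3758, 0.0873]
eef_rot: [-179.9, 0.0, 28.9]
ft_force: [0.8, 0.5, -2.9]
gripper_width: 0.174
finger_force: 58.9
```

Emit:
{"api": "servo_tool", "payload": {
  "deltas": [
    [0,0,-0.06,0,0,0,5],
    [0,0,-0.06,0,0,0,5],
    [0,0,-0.06,0,0,0,5],
    [0,0,-0.04,0,0,0,5],
    [0,0,0,0,0,0,5],
    [0,0,0,0,0,0,20],
    [0,0,0,0,0,0,40],
    [0,0,0,0,0,0,50]
  ]
}}

```text
time_s: 8.3
position: [0.484, -0.3762, 0.0824]
eef_rot: [180.0, -0.0, 28.9]
ft_force: [-0.5, 0.9, -0.3]
gripper_width: 0.569
finger_force: 0.0
```

Emit:
{"api": "servo_tool", "payload": {
  "deltas": [
    [0,0,0,0,0,0,60],
    [0,0,0.5,0,0,0,60],
    [0,0,1,0,0,0,60],
    [0,0,1,0,0,0,60],
    [0,0,1,0,0,0,60],
    [0,0,1,0,0,0,60],
    [0,0,0,0,0,0,60],
    [0,0,0,0,0,0,60]
  ]
}}

```text
time_s: 9.1
position: [0.484, -0.3762, 0.1957]
eef_rot: [179.9, -0.0, 28.9]
ft_force: [0.7, 0.4, -1.0]
gripper_width: 0.698
finger_force: 0.0
```

```bash
cat >> h.py <<'E'
def lidpose(tag,z=.110,yaw=28.9):
    o=arm.get_obs(); print("tcp",o["position"].round(4),o["eef_rot"].round(1),o["ft_force"].round(1))
    for n in("top","scene"):
        im,d,P=cloud(n); cv2.imwrite(f"pics/{n}{tag}.png",im); np.save(f"{n}{tag}.npy",P)
        hsv=cv2.cvtColor(im,cv2.COLOR_BGR2HSV); m=cv2.inRange(hsv,(105,120,40),(130,255,255))>0
        m&=(np.hypot(P[...,0]-.483,P[...,1]+.375)<.13)
        q=P[m]; f=q[abs(q[:,2]-z)<.008]; t=np.radians(yaw); R=np.array([[np.cos(t),-np.sin(t)],[np.sin(t),np.cos(t)]])
        g=f[:,:2]@R; lo,hi=np.percentile(g,1,axis=0),np.percentile(g,99,axis=0)
        print(n,len(f),"z",np.median(f[:,2]).round(4),"rect",np.round(cv2.minAreaRect((f[:,:2]*1000).astype(np.float32)),1) if 0 else cv2.minAreaRect((f[:,:2]*1000).astype(np.float32)),"axis size",(hi-lo).round(4),"ctr",(R@((lo+hi)/2)).round(4))
        # flange tilt: plane fit
        A=np.c_[f[:,:2]-f[:,:2].mean(0),np.ones(len(f))]; print(" slope",np.linalg.lstsq(A,f[:,2],rcond=None)[0].round(4))
        c=(R@((lo+hi)/2)); D=P.reshape(-1,3); D=D[np.isfinite(D[:,2])]; gray=D-[c[0],c[1],0]; l=gray[:,:2]@R
        for k,(ax,s,h) in dict(xp=(0,1,.087),xm=(0,-1,.087),yp=(1,1,.067),ym=(1,-1,.067)).items():
            a=l[:,ax]*s-h; b=l[:,1-ax]; w=(a>.006)&(a<.045)&(abs(b)<.018)&(D[:,2]>.05)&(D[:,2]<.16)
            if w.sum()>10:
                an=np.degrees(np.arctan2(.107-D[w,2],a[w])); print("  ",k,w.sum(),"ang deg",np.percentile(an,[20,50,80]).round(0),"a max",a[w].max().round(3),"z",np.percentile(D[w,2],[10,90]).round(3))
E
python3 - <<'E'
from h import *
lidpose(3)
im=cv2.imread("pics/scene3.png"); cv2.imwrite("pics/c3.png",cv2.resize(im[170:320,190:390],None,fx=4,fy=4,interpolation=cv2.INTER_CUBIC))
E
```

```text
tcp [ 0.484  -0.3762  0.1957] [179.9  -0.   28.9] [ 0.7  0.4 -1. ]
top 363 z 0.1107 rect ((472.5750732421875, -368.94134521484375), (119.79060363769531, 127.13465881347656), 42.98107147216797) axis size [0.1375 0.1208] ctr [ 0.4765 -0.3771]
 slope [-0.0113  0.0036  0.1108]
   xp 153 ang deg [-34. -26. -21.] a max 0.045 z [0.118 0.126]
   xm 154 ang deg [-47. -34. -26.] a max 0.036 z [0.117 0.125]
   yp 181 ang deg [-42. -27. -20.] a max 0.041 z [0.116 0.122]
scene 819 z 0.11 rect ((481.88330078125, -376.2156982421875), (178.52749633789062, 133.10325622558594), 29.40117835998535) axis size [0.1716 0.1294] ctr [ 0.4812 -0.3774]
 slope [ 0.0027 -0.0002  0.1096]
   xp 99 ang deg [-42. -30. -22.] a max 0.045 z [0.117 0.123]
   xm 137 ang deg [-38. -24. -17.] a max 0.045 z [0.11  0.122]
   yp 92 ang deg [-39. -25. -18.] a max 0.044 z [0.115 0.122]
   ym 103 ang deg [-45. -33. -27.] a max 0.042 z [0.115 0.127]
```

View pics/c3.png

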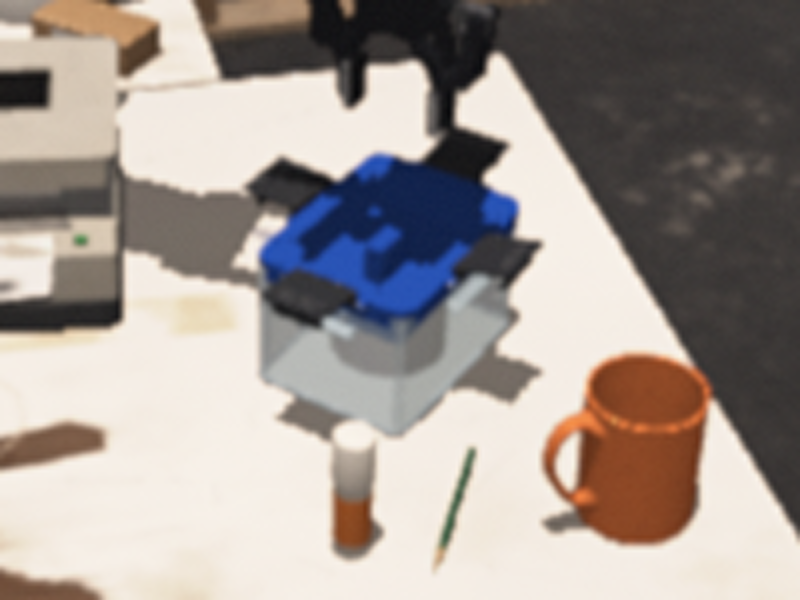

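The crop shows the lid lying flat on the rim, square to the box, with all four clips slightly raised (near clip at (310,295)); the other objects are untouched. Next is the +y clip, with the gripper already aligned to it.

Emit:
{"api": "servo_tool", "payload": {
  "deltas": [
    [-0.33,0.58,0,0,0,0,66],
    [-0.33,0.58,-0.3,0,0,0,66],
    [-0.33,0.58,-0.5,0,0,0,66],
    [-0.33,0.58,-0.5,0,0,0,66],
    [0,0,-0.5,0,0,0,66],
    [0,0,-0.4,0,0,0,66],
    [0,0,0,0,0,0,66],
    [0,0,0,0,0,0,66]
  ]
}}

```text
time_s: 10.0
position: [0.4514, -0.3189, 0.1395]
eef_rot: [180.0, 0.0, 28.9]
ft_force: [-0.6, -0.1, -0.1]
gripper_width: 0.772
finger_force: 0.0
```

Emit:
{"api": "servo_tool", "payload": {
  "deltas": [
    [0,0,-0.34,0,0,0,66],
    [0,0,-0.34,0,0,0,66],
    [0,0,-0.34,0,0,0,66],
    [0,0,-0.34,0,0,0,66],
    [0,0,-0.34,0,0,0,66],
    [0,0,-0.34,0,0,0,66],
    [0,0,-0.24,0,0,0,66],
    [0,0,0,0,0,0,66]
  ]
}}

```text
time_s: 10.8
position: [0.4504, -0.3176, 0.0817]
eef_rot: [-179.9, 0.0, 28.9]
ft_force: [0.6, -0.7, -0.3]
gripper_width: 0.774
finger_force: 0.0
```

Emit:
{"api": "servo_tool", "payload": {
  "deltas": [
    [0,0,0,0,0,0,56],
    [0,0,0,0,0,0,48],
    [0,0,0,0,0,0,42],
    [0,0,0,0,0,0,38],
    [0,0,0,0,0,0,35],
    [0,0,0,0,0,0,32],
    [0,0,0,0,0,0,29],
    [0,0,0,0,0,0,24]
  ]
}}

```text
time_s: 11.6
position: [0.4519, -0.3196, 0.0835]
eef_rot: [179.8, -0.0, 29.0]
ft_force: [0.3, -2.2, 3.0]
gripper_width: 0.322
finger_force: 58.9
```

Emit:
{"api": "servo_tool", "payload": {
  "deltas": [
    [0,0,0,0,0,0,20],
    [0,0,0,0,0,0,15],
    [0,0,0,0,0,0,10],
    [0,0,0,0,0,0,10],
    [0,0,0,0,0,0,10],
    [0,0,0,0,0,0,10],
    [0,0,0,0,0,0,10],
    [0,0,0,0,0,0,10]
  ]
}}

```text
time_s: 12.4
position: [0.4518, -0.3193, 0.0835]
eef_rot: [179.8, -0.0, 29.0]
ft_force: [0.5, -5.7, 5.0]
gripper_width: 0.325
finger_force: 58.7
```

Emit:
{"api": "servo_tool", "payload": {
  "deltas": [
    [0,0,0,0,0,0,40],
    [0,0,0,0,0,0,55],
    [0,0,0,0,0,0,60],
    [0,0,0.5,0,0,0,66],
    [0,0,1,0,0,0,66],
    [0,0,1,0,0,0,66],
    [0,0,1,0,0,0,66],
    [0,0,1,0,0,0,66]
  ]
}}

```text
time_s: 13.2
position: [0.4506, -0.3175, 0.197]
eef_rot: [-180.0, -0.0, 28.9]
ft_force: [-0.4, -0.4, -0.3]
gripper_width: 0.773
finger_force: 0.0
```

```bash
python3 - <<'E'
from h import *
lidpose(4)
E
```

```text
tcp [ 0.4506 -0.3175  0.197 ] [-180.    -0.    28.9] [-0.4 -0.4 -0.3]
top 187 z 0.1112 rect ((420.2979736328125, -398.6701354980469), (47.09113693237305, 128.415771484375), 11.61191177368164) axis size [0.0544 0.1209] ctr [ 0.4322 -0.3983]
 slope [-0.0237 -0.0017  0.1112]
scene 820 z 0.1098 rect ((477.64892578125, -373.9290771484375), (180.32955932617188, 138.02838134765625), 30.629091262817383) axis size [0.1697 0.1306] ctr [ 0.48   -0.3741]
 slope [-0.0007 -0.001   0.1096]
   xp 98 ang deg [-45. -30. -22.] a max 0.044 z [0.117 0.124]
   xm 129 ang deg [-37. -24. -16.] a max 0.044 z [0.11  0.123]
   ym 103 ang deg [-43. -32. -25.] a max 0.043 z [0.114 0.127]
```

The +y clip has closed (it no longer stands out). The box shifted about 3 mm. Now the −y clip.

Emit:
{"api": "servo_tool", "payload": {
  "deltas": [
    [0.42,-0.76,0,0,0,0,66],
    [0.42,-0.76,0,0,0,0,66],
    [0.42,-0.76,0,0,0,0,66],
    [0.42,-0.76,-0.4,0,0,0,66],
    [0.43,-0.76,-0.6,0,0,0,66],
    [0.43,-0.79,-0.6,0,0,0,66],
    [0,0,-0.68,0,0,0,66],
    [0,0,0,0,0,0,66]
  ]
}}

```text
time_s: 14.1
position: [0.5127, -0.4312, 0.1344]
eef_rot: [-179.6, 0.1, 28.9]
ft_force: [-0.6, 0.0, -0.3]
gripper_width: 0.774
finger_force: 0.0
```

Emit:
{"api": "servo_tool", "payload": {
  "deltas": [
    [0,0,-0.34,0,0,0,66],
    [0,0,-0.34,0,0,0,66],
    [0,0,-0.34,0,0,0,66],
    [0,0,-0.34,0,0,0,66],
    [0,0,-0.34,0,0,0,66],
    [0,0,-0.34,0,0,0,66],
    [0,0,-0.24,0,0,0,66],
    [0,0,0,0,0,0,66]
  ]
}}

```text
time_s: 14.9
position: [0.5138, -0.4322, 0.08]
eef_rot: [-179.9, 0.0, 28.9]
ft_force: [-0.1, 0.9, 0.9]
gripper_width: 0.773
finger_force: 0.0
```

Emit:
{"api": "servo_tool", "payload": {
  "deltas": [
    [0,0,0.08,0,0,0,56],
    [0,0,0,0,0,0,48],
    [0,0,0,0,0,0,42],
    [0,0,0,0,0,0,38],
    [0,0,0,0,0,0,35],
    [0,0,0,0,0,0,32],
    [0,0,0,0,0,0,29],
    [0,0,0,0,0,0,24]
  ]
}}

```text
time_s: 15.7
position: [0.5139, -0.4319, 0.0838]
eef_rot: [-179.9, -0.0, 28.9]
ft_force: [-3.0, 3.5, 6.2]
gripper_width: 0.321
finger_force: 58.7
```

Emit:
{"api": "servo_tool", "payload": {
  "deltas": [
    [0,0,0,0,0,0,20],
    [0,0,0,0,0,0,15],
    [0,0,0,0,0,0,10],
    [0,0,0,0,0,0,10],
    [0,0,0,0,0,0,10],
    [0,0,0,0,0,0,10],
    [0,0,0,0,0,0,10],
    [0,0,0,0,0,0,10]
  ]
}}

```text
time_s: 16.5
position: [0.514, -0.4319, 0.0838]
eef_rot: [-179.9, -0.0, 28.9]
ft_force: [-2.4, 3.4, 6.8]
gripper_width: 0.319
finger_force: 58.8
```

Emit:
{"api": "servo_tool", "payload": {
  "deltas": [
    [0,0,0,0,0,0,40],
    [0,0,0,0,0,0,55],
    [0,0,0,0,0,0,60],
    [0,0,0.5,0,0,0,66],
    [0,0,1,0,0,0,66],
    [0,0,1,0,0,0,66],
    [0,0,1,0,0,0,66],
    [0,0,1,0,0,0,66]
  ]
}}

```text
time_s: 17.3
position: [0.5145, -0.4331, 0.1978]
eef_rot: [179.9, -0.0, 28.9]
ft_force: [-0.6, 0.5, -0.3]
gripper_width: 0.77
finger_force: 0.0
```

```bash
python3 - <<'E'
from h import *
lidpose(5)
E
```

```text
tcp [ 0.5145 -0.4331  0.1978] [179.9  -0.   28.9] [-0.6  0.5 -0.3]
top 583 z 0.1105 rect ((500.5549621582031, -386.0524597167969), (181.9521484375, 108.3818359375), 49.81529235839844) axis size [0.1634 0.1225] ctr [ 0.4853 -0.3777]
 slope [-0.0012 -0.0004  0.1104]
   xp 175 ang deg [-44. -32. -25.] a max 0.042 z [0.117 0.125]
   xm 31 ang deg [-23. -21. -18.] a max 0.044 z [0.119 0.125]
scene 855 z 0.1098 rect ((481.5600891113281, -378.8572998046875), (181.08782958984375, 138.47067260742188), 25.023731231689453) axis size [0.1712 0.1311] ctr [ 0.4817 -0.3778]
 slope [-0.0029 -0.0002  0.1096]
   xp 96 ang deg [-48. -29. -22.] a max 0.044 z [0.117 0.123]
   xm 135 ang deg [-38. -25. -16.] a max 0.045 z [0.109 0.123]
   ym 88 ang deg [ 6. 59. 70.] a max 0.013 z [0.072 0.109]
```

The −y clip has also closed (width 27.3 mm, flap lies along the side). I turn 90° for the +x clip.

Emit:
{"api": "servo_tool", "payload": {
  "deltas": [
    [0.22,0.49,0,0,0,1,66],
    [0.22,0.49,0,0,0,1,66],
    [0.22,0.49,0,0,0,1,66],
    [0.22,0.49,0,0,0,1,66],
    [0.22,0.49,0,0,0,1,66],
    [0.22,0.49,0,0,0,1,66],
    [0.22,0.49,0,0,0,1,66],
    [0.24,0.5,0,0,0,1,66]
  ]
}}

```text
time_s: 18.2
position: [0.5588, -0.3339, 0.1952]
eef_rot: [-180.0, -0.0, 77.2]
ft_force: [-0.0, -0.4, 0.3]
gripper_width: 0.776
finger_force: 0.0
```

Emit:
{"api": "servo_tool", "payload": {
  "deltas": [
    [0,0,0,0,0,1,66],
    [0,0,0,0,0,1,66],
    [0,0,0,0,0,1,66],
    [0,0,0,0,0,1,66],
    [0,0,-0.5,0,0,1,66],
    [0,0,-0.6,0,0,1,66],
    [0,0,-0.6,0,0,1,66],
    [0,0,-0.4,0,0,0,66]
  ]
}}

```text
time_s: 19.0
position: [0.5582, -0.3341, 0.1416]
eef_rot: [-179.9, -0.1, 118.9]
ft_force: [0.6, -0.3, -0.6]
gripper_width: 0.773
finger_force: 0.0
```

Emit:
{"api": "servo_tool", "payload": {
  "deltas": [
    [0.02,-0.02,-0.34,0,0,0,66],
    [0,0,-0.34,0,0,0,66],
    [0,0,-0.34,0,0,0,66],
    [0,0,-0.34,0,0,0,66],
    [0,0,-0.34,0,0,0,66],
    [0,0,-0.34,0,0,0,66],
    [0,0,-0.24,0,0,0,66],
    [0,0,0,0,0,0,66]
  ]
}}

```text
time_s: 19.8
position: [0.5587, -0.3346, 0.0851]
eef_rot: [-180.0, -0.1, 118.9]
ft_force: [0.0, 0.7, -0.6]
gripper_width: 0.773
finger_force: 0.0
```

Emit:
{"api": "servo_tool", "payload": {
  "deltas": [
    [0,0,0,0,0,0,56],
    [0,0,0,0,0,0,48],
    [0,0,0,0,0,0,42],
    [0,0,0,0,0,0,38],
    [0,0,0,0,0,0,35],
    [0,0,0,0,0,0,32],
    [0,0,0,0,0,0,29],
    [0,0,0,0,0,0,24]
  ]
}}

```text
time_s: 20.6
position: [0.5586, -0.3358, 0.0869]
eef_rot: [-179.9, 0.0, 118.9]
ft_force: [-4.3, -2.0, 5.7]
gripper_width: 0.323
finger_force: 58.7
```

Emit:
{"api": "servo_tool", "payload": {
  "deltas": [
    [0,0,0,0,0,0,20],
    [0,0,0,0,0,0,15],
    [0,0,0,0,0,0,10],
    [0,0,0,0,0,0,10],
    [0,0,0,0,0,0,10],
    [0,0,0,0,0,0,10],
    [0,0,0,0,0,0,10],
    [0,0,0,0,0,0,10]
  ]
}}

```text
time_s: 21.4
position: [0.5586, -0.3358, 0.0869]
eef_rot: [-179.9, 0.0, 118.9]
ft_force: [-5.2, -2.0, 5.3]
gripper_width: 0.324
finger_force: 58.7
```

Emit:
{"api": "servo_tool", "payload": {
  "deltas": [
    [0,0,0,0,0,0,40],
    [0,0,0,0,0,0,55],
    [0,0,0,0,0,0,60],
    [0,0,0.5,0,0,0,66],
    [0,0,1,0,0,0,66],
    [0,0,1,0,0,0,66],
    [0,0,1,0,0,0,66],
    [0,0,1,0,0,0,66]
  ]
}}

```text
time_s: 22.2
position: [0.5597, -0.3349, 0.2008]
eef_rot: [179.9, 0.0, 119.0]
ft_force: [-0.1, 0.3, 0.3]
gripper_width: 0.774
finger_force: 0.0
```

```bash
python3 - <<'E'
from h import *
lidpose(6)
E
```

```text
tcp [ 0.5597 -0.3349  0.2008] [179.9   0.  119. ] [-0.1  0.3  0.3]
top 950 z 0.1109 rect ((486.543212890625, -375.2753601074219), (168.04052734375, 128.4022216796875), 30.227867126464844) axis size [0.165  0.1249] ctr [ 0.4865 -0.3752]
 slope [-0.0045  0.004   0.1108]
   xm 199 ang deg [-40. -25. -17.] a max 0.044 z [0.115 0.122]
   yp 11 ang deg [-40.  39.  66.] a max 0.014 z [0.076 0.114]
   ym 13 ang deg [-35. -17.   4.] a max 0.011 z [0.106 0.113]
scene 876 z 0.1098 rect ((487.0828857421875, -374.40216064453125), (181.5249481201172, 137.27586364746094), 28.116958618164062) axis size [0.1727 0.1308] ctr [ 0.485  -0.3761]
 slope [-0.0022 -0.0013  0.1095]
   xm 139 ang deg [-32. -19. -11.] a max 0.045 z [0.106 0.12 ]
   ym 85 ang deg [ 5. 58. 72.] a max 0.012 z [0.071 0.11 ]
```

The +x clip is closed too. Last is the −x clip.

Emit:
{"api": "servo_tool", "payload": {
  "deltas": [
    [-0.85,-0.47,0,0,0,0,66],
    [-0.85,-0.47,0,0,0,0,66],
    [-0.85,-0.47,0,0,0,0,66],
    [-0.85,-0.47,0,0,0,0,66],
    [-0.86,-0.47,-0.4,0,0,0,66],
    [-0.86,-0.47,-0.7,0,0,0,66],
    [-0.86,-0.48,-0.7,0,0,0,66],
    [0,0,-0.6,0,0,0,66]
  ]
}}

```text
time_s: 23.1
position: [0.4071, -0.4182, 0.1376]
eef_rot: [-179.9, -0.1, 118.8]
ft_force: [0.2, 0.9, 0.3]
gripper_width: 0.772
finger_force: 0.0
```

Emit:
{"api": "servo_tool", "payload": {
  "deltas": [
    [0,0,-0.34,0,0,0,66],
    [0,0,-0.34,0,0,0,66],
    [0,0,-0.34,0,0,0,66],
    [0,0,-0.34,0,0,0,66],
    [0,0,-0.34,0,0,0,66],
    [0,0,-0.34,0,0,0,66],
    [0,0,-0.2,0,0,0,66],
    [0,0,0,0,0,0,66]
  ]
}}

```text
time_s: 23.9
position: [0.4096, -0.417, 0.0819]
eef_rot: [-180.0, -0.1, 118.9]
ft_force: [0.6, 0.6, 0.4]
gripper_width: 0.774
finger_force: 0.0
```

Emit:
{"api": "servo_tool", "payload": {
  "deltas": [
    [0,0,0.06,0,0,0,56],
    [0,0,0,0,0,0,48],
    [0,0,0,0,0,0,42],
    [0,0,0,0,0,0,38],
    [0,0,0,0,0,0,35],
    [0,0,0,0,0,0,32],
    [0,0,0,0,0,0,29],
    [0,0,0,0,0,0,24]
  ]
}}

```text
time_s: 24.7
position: [0.4112, -0.4174, 0.0851]
eef_rot: [179.9, 0.1, 118.9]
ft_force: [4.1, 3.1, 4.7]
gripper_width: 0.323
finger_force: 58.6
```

Emit:
{"api": "servo_tool", "payload": {
  "deltas": [
    [0,0,0,0,0,0,20],
    [0,0,0,0,0,0,15],
    [0,0,0,0,0,0,10],
    [0,0,0,0,0,0,10],
    [0,0,0,0,0,0,10],
    [0,0,0,0,0,0,10],
    [0,0,0,0,0,0,10],
    [0,0,0,0,0,0,10]
  ]
}}

```text
time_s: 25.5
position: [0.4112, -0.4174, 0.0851]
eef_rot: [179.9, 0.1, 118.9]
ft_force: [3.7, 4.1, 4.0]
gripper_width: 0.323
finger_force: 58.7
```

Emit:
{"api": "servo_tool", "payload": {
  "deltas": [
    [0,0,0,0,0,0,40],
    [0,0,0,0,0,0,55],
    [0,0,0,0,0,0,60],
    [0,0,0.5,0,0,0,66],
    [0,0,1,0,0,0,66],
    [0,0,1,0,0,0,66],
    [0,0,1,0,0,0,66],
    [0,0,1,0,0,0,66]
  ]
}}

```text
time_s: 26.3
position: [0.4096, -0.4177, 0.1987]
eef_rot: [-180.0, 0.0, 118.9]
ft_force: [0.5, -1.5, 0.5]
gripper_width: 0.775
finger_force: 0.0
```

Emit:
{"api": "servo_tool", "payload": {
  "deltas": [
    [-0.4,1,1,0,0,0,66],
    [-0.4,1,0.8,0,0,0,66],
    [-0.4,1,0,0,0,0,66],
    [-0.4,1,0,0,0,0,66],
    [0,1,0,0,0,0,66],
    [0,1,0,0,0,0,66],
    [0,1,0,0,0,0,66],
    [0,1,0,0,0,0,66]
  ]
}}

```text
time_s: 27.1
position: [0.3695, -0.2167, 0.2427]
eef_rot: [180.0, 0.1, 118.9]
ft_force: [0.8, -0.4, 0.9]
gripper_width: 0.776
finger_force: 0.0
```

```bash
python3 - <<'E'
from h import *
lidpose(7)
a=cv2.resize(cv2.imread("pics/scene7.png")[190:310,240:390],(700,560)[:2] and (400,320),interpolation=cv2.INTER_CUBIC)
b=cv2.resize(cv2.imread("pics/top7.png")[160:280,270:420],(400,320),interpolation=cv2.INTER_CUBIC)
cv2.imwrite("pics/c7.png",np.hstack([a,b]))
E
```

```text
tcp [ 0.3695 -0.2167  0.2427] [1.800e+02 1.000e-01 1.189e+02] [ 0.8 -0.4  0.9]
top 1259 z 0.1109 rect ((483.5260314941406, -376.62469482421875), (168.1337890625, 128.72044372558594), 27.943504333496094) axis size [0.1644 0.1251] ctr [ 0.4833 -0.377 ]
 slope [-0.0033  0.0011  0.1109]
   xp 18 ang deg [-42. -32. -22.] a max 0.01 z [0.109 0.115]
   xm 19 ang deg [-35. -25.  -4.] a max 0.011 z [0.107 0.113]
   yp 60 ang deg [-32.  35.  63.] a max 0.014 z [0.075 0.114]
   ym 20 ang deg [-32. -19.  -9.] a max 0.01 z [0.107 0.112]
scene 903 z 0.1098 rect ((483.8292236328125, -376.70086669921875), (180.17520141601562, 138.4071044921875), 29.15688705444336) axis size [0.1706 0.1305] ctr [ 0.4816 -0.378 ]
 slope [-0.0012 -0.0008  0.1096]
   xp 11 ang deg [-19. -13.  -6.] a max 0.012 z [0.108 0.11 ]
   xm 154 ang deg [25. 62. 73.] a max 0.018 z [0.07  0.109]
   yp 11 ang deg [-22. -17. -15.] a max 0.012 z [0.109 0.111]
   ym 92 ang deg [ 8. 56. 72.] a max 0.013 z [0.071 0.11 ]
```

View pics/c7.png

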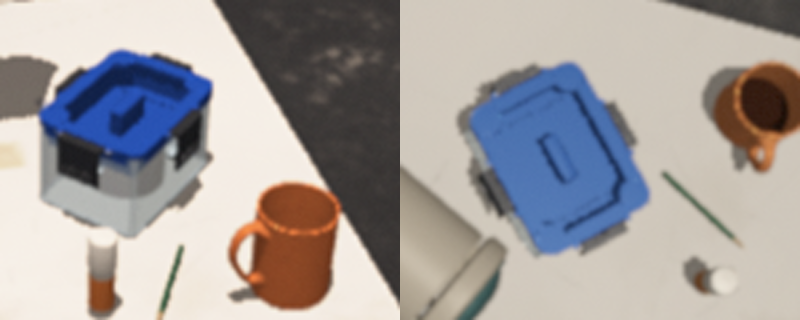

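The two views show the lid level and square with all four clips dark and upright against the sides: left view at (78,162) and (188,140), right view at (490,195), (515,85), (622,125) and (603,237). The mug, glue stick and pencil have not moved. I check the face tilt of the two flaps the scene camera sees, plus bystander positions.

```bash
python3 - <<'E'
from h import *
t=np.radians(28.9); R=np.array([[np.cos(t),-np.sin(t)],[np.sin(t),np.cos(t)]]); c=np.array([.4825,-.377])
for n in("scene","top"):
    P=np.load(n+"7.npy"); im=cv2.imread(f"pics/{n}7.png"); l=(P[...,:2]-c)@R; z=P[...,2]; dark=im.max(-1)<75
    for k,(ax,s,h) in dict(xp=(0,1,.087),xm=(0,-1,.087),yp=(1,1,.067),ym=(1,-1,.067)).items():
        a=l[...,ax]*s-h; w=dark&(abs(a)<.03)&(abs(l[...,1-ax])<.02)&(z>.066)&(z<.100)
        if w.sum()>15:
            p=np.polyfit(z[w],a[w],1); print(n,k,w.sum(),"tilt from vertical deg",np.degrees(np.arctan(-p[0])).round(1),"a at z=.07,.10",np.polyval(p,[.07,.1]).round(4))
    A=P.reshape(-1,3); A=A[np.isfinite(A[:,2])]
    for q,(x0,x1,y0,y1) in dict(mug=(.42,.62,-.65,-.49),glue=(.3,.42,-.58,-.47)).items():
        g=A[(A[:,0]>x0)&(A[:,0]<x1)&(A[:,1]>y0)&(A[:,1]<y1)&(A[:,2]>.02)&(A[:,2]<.2)]; print(q,g.min(0).round(3),g.max(0).round(3))
E
```

```text
scene xm 121 tilt from vertical deg 0.4 a at z=.07,.10 [0.0107 0.0105]
scene yp 35 tilt from vertical deg -0.1 a at z=.07,.10 [-0.017 -0.017]
scene ym 59 tilt from vertical deg 0.0 a at z=.07,.10 [0.0103 0.0103]
mug [ 0.472 -0.642  0.02 ] [ 0.585 -0.558  0.104]
glue [ 0.345 -0.563  0.02 ] [ 0.374 -0.532  0.099]
top yp 18 tilt from vertical deg 4.8 a at z=.07,.10 [0.0129 0.0103]
mug [ 0.475 -0.637  0.02 ] [ 0.585 -0.556  0.107]
glue [ 0.348 -0.558  0.022] [ 0.375 -0.53   0.102]
```

All four squeezes stopped at the same closed width (27.2–27.8 mm), and the two clips seen face-on are vertical within 0.5°. I hand in.

```bash
python3 -c "
from cell import arm
print(arm.sign_off())"
```

```text
the job is handed in; nothing more can be done
None
```

The lid is on flat and square and all four clips were squeezed to the same closed width, though I saw only the −x and −y flaps clearly shut flat; mug and glue stick did not move (carton not re-measured), and I handed in after about 27 s with no verdict returned.

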